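# Fetch counters in the dish and hold it over the dice tray

## Task

Take the square black dish by its handle and, holding it under the lip of the counter dispenser, push the paddle back with the dish until all three white counters have slid down into it. Then carry the dish over the blue tile rack in the middle of the table to the wooden dice tray on the other side and finish holding it there: level, centred over the tray and square with its sides, hovering about a centimetre above the rim without touching it. Do not let go of the dish or put it down, keep all three counters in it, never bump the tray with it, and leave the dice, rack, tea cup and bottle opener as they are.

Things in the scene. Friction and masses are not known exactly. Their poses are not given: they have to be found in the camera images.
- dish_grip (a point): Middle of the handle of the black ceramic dish, where to grip it (between its upright side faces). The handle is a lug 16 mm wide, 24 mm tall (10 to 34 mm above the dish's underside), standing out 57 mm from the middle of one side. This point is 88 mm from the dish's centre, 24 mm above its underside. x points from the handle to the dish's centre, y across the handle, z up out of the dish's mouth.
- dish_mid (a point): Centre of the black dish, half-way up: 17 mm above its underside, 17 mm below its rim; axes as dish_grip. The dish is 110 mm square outside, 34 mm tall, walls and floor 5 mm thick, open on top, about 200 g (160 to 240 g).
- dispenser: Grey counter dispenser, fixed: a chute 35 mm wide inside, tilted 28 degrees, on a column. Origin: on the table straight below the gate's axle. x points level up the chute, away from its lip; z up. Lip: 36 mm out at -x, 115 mm above the table (underside 110). White gate flap: 43 mm out at -x, when open its lowest part is 80 mm above the table. Foot and column begin 23 mm out at +x.
- paddle (a point): Point on the front (-x) face of the white push paddle hanging under the chute, when shut 17 mm at the dispenser's -x side of the axle and 72 mm above the table. A flat plate 56 mm wide, 35 to 95 mm above the table; pushed to the dispenser's +x it swings about the axle, 120 mm above the table. A dish held with its rim 72 mm above the table passes below the gate and pushes it with its far side.
- gate (a joint): Angle of the sprung paddle and gate: 0 shut, 0.5 rad at the stop. The counters run out when it is above about 0.33; it shuts again by itself. At 72 mm above the table 0.38 rad is a push of about 19 mm, taking about 3 N.
- tray_rim (a point): Centre of the open top, level with the rim, of the square dark wooden dice tray (130 mm square outside, 24 mm tall, walls 5 mm, fixed to the table). The dice lie inside, below the rim. x and y run parallel to its sides, z up.
- rack: Pale blue plastic tile rack with a row of tiles standing in it, loose on the table between the dispenser's and the tray's places: 280 mm long (its x axis), 66 mm wide, 58 mm tall with the tiles, about 0.7 kg. Origin: centre of its underside.
- die_a: Bone-white die, 17 mm cube, lying in the dice tray. Origin: centre of its underside.
- die_b: The other die, the same.
- opener: Flat steel bottle opener, 110 mm long, 34 mm wide, 5 mm thick, lying on the table, not needed. Origin: about its middle, on the underside.
- teacup: White tea cup, 72 mm across, 62 mm tall, not needed. Origin: centre of its underside.
- counter0_center (a point): Centre of the lowest of the three white plastic counters queued in the chute, a disc 30 mm across and 9 mm thick, 12 g; z is its axis.
- counter1_center (a point): Centre of the middle of the three white plastic counters queued in the chute, a disc 30 mm across and 9 mm thick, 12 g; z is its axis.
- counter2_center (a point): Centre of the highest of the three white plastic counters queued in the chute, a disc 30 mm across and 9 mm thick, 12 g; z is its axis.
Not all that is in view belongs to the job. What is shaped like the part that bears counter1_center but green is not meant.

How it is judged:
By the outcome, as a careful person would: the job done as asked, in the order asked, and still so for the second after the job is handed in, while the arm keeps its last pose, push and grip.
It also fails if it takes over 59 s, if anything falls off the work surface, if the arm or the gripper's body presses on something with over 40 N, if the wrist force passes 120 N, or if a joint passes its speed limit or range.

## Robot

A 6-joint arm with a two-finger parallel gripper is mounted at the origin on the work surface. World frame = base frame: x ahead of the robot, y to its left, z up, the work surface at z = 0. Lengths are in m, angles in rad, forces in N, time in s.
With the tool pointing down it reaches from about 0.35 to 0.95 m from the base axis. Payload 17.4 kg.
Tool frame: the origin (TCP) lies between the finger pads; the fingertips stand manip.tcp_to_tips ahead of it and the grasp point (between the pads) is the TCP (manip.tcp_to_tips is the distance from the TCP to the fingertips, in m); x points along the fingers, y is the direction in which the jaws open and shut, and the axes are right-handed (so a half turn about x gives the same grasp; the last joint's range is limited). The gripper opens to 93 mm and grips with 3 to 60 N. Pads are 15 mm wide; open, the fingers measure 128 mm over their backs; the gripper's body (75 mm by 188 mm) begins 65 mm behind the grasp point.
Start: joints at [1.132, 0.116, 1.442, -0, 1.584, -0.038], TCP at [0.263, 0.622, 0.238] pointing down, gripper open.
Joint ranges: [-2.83, 2.83], [-0.83, 2.19], [0.07, 2.5], [-1.14, 4.28], [0.01, 3], [-2.97, 2.97]. Speed limits (rad/s): [1.89, 1.89, 2.22, 3.14, 3.14, 3.14].

## Interface

Orientations are given as a rotation vector (axis times angle).
In Python, from cell import readout, capture, manip gives the robot as it stands. The module is installed in compiled form; this text tells all that it offers.
- The arm moves only by the tool play_rows, never from a script. Its argument "series" is a list of rows, each a list of 7 numbers: the shift along the tool's x, y, z in m, then the turn, a rotation vector about the tool's x, y, z in rad, then the finger opening in m, from 0 to 0.093. A call has 1 to 8 rows; each row is the pose to reach, as a shift and turn from the pose measured when the call began, along the tool's axes at that moment; what a row does not reach only later rows make up. A row lasts 1/10 s, in which the tool goes at most 50 mm and 8.59 degrees, less where a joint would pass 70% of its speed; a pose out of reach is approached as far as the arm can. A call with a gripper value outside its range is refused whole. The fingers move at their own pace and stop on an object; the grip force is fixed at half the most. Time passes only in rows, so rows that repeat a pose let the fingers close. It gives the time, the measured TCP pose, the force and the opening at its end, in the units of the state.
- readout.state(): the state, without advancing time (a new reading comes with each control period).
- capture(name): name is "scene" or "top" or "wrist"; returns a dict with "img" (420x560x3 uint8, red, green, blue), "mtx" (3x3 intrinsics, pixels), "eye" and "rotation" of the camera in the world. Camera axes: x right, y up, looking along -z (the intrinsics and any distortion apply to the point x, -y, -z); pixel columns grow to the right and rows downward; lengths in m; the calibration is good to about 2 mm. A picture is of the moment at which its call begins. There is no depth.
- manip.finish_job(): hands the job in, once; it reports no verdict.
The state is a dict: "time_s": time; "joints": joint angles; "joint_vel": joint speeds; "joint_efforts": joint torques, N m; "ee_pos": TCP position; "orientation": TCP orientation; "wrist_force": force on the tool from outside, world axes, zero at the start; "ft_torque": the same for the moment, N m; "finger_gap": finger opening in m.
Only numpy, scipy, OpenCV 4.12 (cv2) and the standard library are available. Lean on these libraries where they do the work, as an engineer would, in place of code of your own. Each camera call takes 0.05 s, during which the arm holds its last target. There are 200 camera calls.

## Working session

There is one attempt and no reset: what is moved stays moved. The work goes in short steps, Python scripts to look and compute and a tool call to move; the robot and the scene stay as the last step left them, time stands still between calls to the robot, and variables do not carry over. Pictures are saved under pics/ and viewed, about 8 in all and at most 12, crops included, and the job is handed in when it is done.

Besides the shell and the picture viewer there is one more tool, called after ">>>" in YAML: its name, and indented under it one key for each argument. play_rows: Moves the arm, as the interface text tells. Its arguments: {"type":"object","properties":{"series":{"type":"array","items":{"type":"array","items":{"type":"number"}}}},"required":["series"]}

```bash
mkdir -p pics; python3 - <<'E'
from cell import readout,capture,manip
import cv2,numpy as np,pickle
s=readout.state();print({k:np.round(v,3) for k,v in s.items()},manip.tcp_to_tips)
d={}
for n in("scene","top","wrist"):
    c=capture(n);d[n]=c;print(n,c.keys(),c["mtx"].tolist(),np.round(c["eye"],3),np.round(c["rotation"],3).tolist())
    cv2.imwrite(f"pics/{n}0.png",c["img"][:,:,::-1])
pickle.dump(d,open("d0.pkl","wb"))
E
```

```text
{'time_s': np.float64(0.0), 'joints': array([ 1.132,  0.116,  1.442, -0.   ,  1.584, -0.038]), 'joint_vel': array([-0.   , -0.   , -0.001,  0.   , -0.001,  0.001]), 'joint_efforts': array([-0.0000e+00, -7.2125e+01, -6.2263e+01,  7.8000e-02,  2.4000e-02,
       -0.0000e+00]), 'ee_pos': array([0.263, 0.621, 0.237]), 'orientation': array([ 0.314,  1.548, -0.315]), 'wrist_force': array([-0.69 , -0.113,  0.116]), 'ft_torque': array([0.037, 0.004, 0.054]), 'finger_gap': np.float64(0.093)} 0.019
scene dict_keys(['img', 'mtx', 'eye', 'rotation']) [[461.5892980580223, 0.0, 287.03836935177895], [0.0, 461.5892980580223, 201.80898077093408], [0.0, 0.0, 1.0]] [ 1.497 -0.104  0.726] [0.792, 0.698, 1.313]
top dict_keys(['img', 'mtx', 'eye', 'rotation']) [[414.55971852853054, 0.0, 282.02707952152707], [0.0, 414.55971852853054, 210.19282053310977], [0.0, 0.0, 1.0]] [0.457 0.009 0.962] [0.154, -0.167, -1.698]
wrist dict_keys(['img', 'mtx', 'eye', 'rotation']) [[294.5436307057983, 0.0, 284.12926243979433], [0.0, 294.5436307057983, 211.46701113006554], [0.0, 0.0, 1.0]] [0.199 0.649 0.384] [-0.23, -0.151, 1.164]
```

View pics/scene0.png

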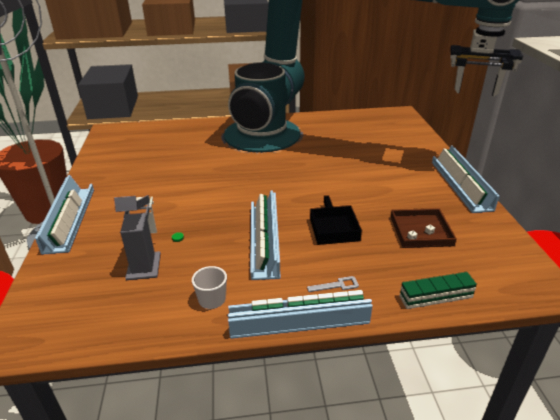

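View pics/top0.png

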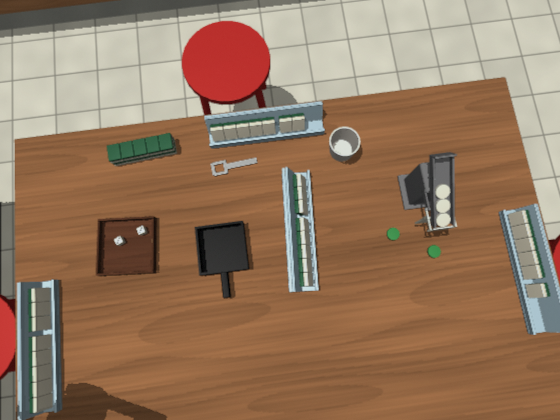

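Scene view: robot at the back, dish (335,225) with its handle toward the robot, rack (265,235), tray (422,228) with the dice, dispenser (140,240), green decoy counter (178,237). Top view: dish (222,248) with handle end (226,295), tray (127,246), rack (300,230), chute with three white counters (443,190–220), decoy green discs (393,234) and (434,252).

```bash
cat > h.py <<'E'
import numpy as np,cv2,pickle
from scipy.spatial.transform import Rotation as R
def ray(c,uv):
    uv=np.atleast_2d(uv).astype(float);K=c["mtx"]
    d=np.c_[(uv[:,0]-K[0,2])/K[0,0],-(uv[:,1]-K[1,2])/K[1,1],-np.ones(len(uv))]
    return d@R.from_rotvec(c["rotation"]).as_matrix().T
def plane(c,uv,z):
    d=ray(c,uv);e=np.array(c["eye"]);return e+d*((z-e[2])/d[:,2])[:,None]
def proj(c,P):
    p=(np.atleast_2d(P)-c["eye"])@R.from_rotvec(c["rotation"]).as_matrix()
    K=c["mtx"];return np.c_[K[0,2]+K[0,0]*p[:,0]/-p[:,2],K[1,2]-K[1,1]*p[:,1]/-p[:,2]]
def tri(c1,u1,c2,u2):
    d1=ray(c1,u1)[0];d2=ray(c2,u2)[0];e1=np.array(c1["eye"]);e2=np.array(c2["eye"])
    s=np.linalg.lstsq(np.c_[d1,-d2],e2-e1,rcond=None)[0];a=e1+s[0]*d1;b=e2+s[1]*d2
    return (a+b)/2,np.linalg.norm(a-b)
E
python3 - <<'E'
from h import *
d=pickle.load(open("d0.pkl","rb"));t=d["top"];s=d["scene"]
print("tip/axis",np.round(R.from_rotvec([0.314,1.548,-0.315]).as_matrix(),3).tolist())
img=t["img"].astype(int);v=img.max(2)
def box(m,z,name):
    m=m.astype(np.uint8);cs,_=cv2.findContours(m,cv2.RETR_EXTERNAL,cv2.CHAIN_APPROX_NONE);c=max(cs,key=cv2.contourArea)
    P=plane(t,c[:,0,:],z)[:,:2];r=cv2.minAreaRect((P*1000).astype(np.float32));print(name,len(c),np.round(r[0],1),np.round(r[1],1),round(r[2],1))
    return c
def sub(m,x0,x1,y0,y1):
    o=np.zeros(m.shape,bool);o[y0:y1,x0:x1]=m[y0:y1,x0:x1];return o
dark=v<45
full=sub(dark,185,265,210,310); box(full,.034,"dish+handle")
op=cv2.morphologyEx(full.astype(np.uint8),cv2.MORPH_OPEN,np.ones((21,21)))
box(op,.034,"dish")
h=full.copy();h[:276]=0;box(h,.034,"handle")
tr=sub(v<75,85,170,205,290);box(cv2.morphologyEx(tr.astype(np.uint8),cv2.MORPH_CLOSE,np.ones((9,9))),.024,"tray")
blue=(img[:,:,2]>img[:,:,0]+15)
box(cv2.morphologyEx(sub(blue,270,330,150,310).astype(np.uint8),cv2.MORPH_CLOSE,np.ones((25,25))),.03,"rack")
cv2.imwrite("pics/crop1.png",cv2.resize(t["img"][140:270,370:480,::-1],None,fx=5,fy=4.6,interpolation=cv2.INTER_CUBIC))
cv2.imwrite("pics/crop2.png",cv2.resize(s["img"][175:295,90:220,::-1],None,fx=5,fy=5,interpolation=cv2.INTER_CUBIC))
E
```

```text
tip/axis [[-0.0, 0.39, 0.921], [-0.001, 0.921, -0.39], [-1.0, -0.001, -0.0]]
dish+handle 276 [577.9 134.1] [107.6 108.8] 0.1Traceback (most recent call last):
  File "<stdin>", line 14, in <module>
  File "<stdin>", line 6, in box
ValueError: max() iterable argument is empty
```

```bash
python3 - <<'E'
import cv2,numpy as np
a=cv2.imread("pics/crop1.png");b=cv2.imread("pics/crop2.png")
H=500;f=lambda i:cv2.resize(i,(390,int(i.shape[0]*390/i.shape[1])))
a,b=f(a),f(b);h=max(len(a),len(b));p=lambda i:cv2.copyMakeBorder(i,0,h-len(i),0,10,0)
cv2.imwrite("pics/pair.png",np.hstack([p(a),p(b)]));print(a.shape,b.shape)
E
```

```text
[ WARN:0@0.016] global loadsave.cpp:275 findDecoder imread_('pics/crop1.png'): can't open/read file: check file path/integrity
[ WARN:0@0.016] global loadsave.cpp:275 findDecoder imread_('pics/crop2.png'): can't open/read file: check file path/integrity
Traceback (most recent call last):
AttributeError: 'NoneType' object has no attribute 'shape'
```

```bash
cat > m.py <<'E'
from h import *
d=pickle.load(open("d0.pkl","rb"));t=d["top"];s=d["scene"]
img=t["img"].astype(int);v=img.max(2)
def box(m,z,name):
    m=m.astype(np.uint8);cs,_=cv2.findContours(m,cv2.RETR_EXTERNAL,cv2.CHAIN_APPROX_NONE)
    if not cs: print(name,"none");return
    c=max(cs,key=cv2.contourArea)
    P=plane(t,c[:,0,:],z)[:,:2];r=cv2.minAreaRect((P*1000).astype(np.float32));print(name,len(c),c[:,0].min(0),c[:,0].max(0),np.round(r[0],1),np.round(r[1],1),round(r[2],1))
    return c
def sub(m,x0,x1,y0,y1):
    o=np.zeros(m.shape,bool);o[y0:y1,x0:x1]=m[y0:y1,x0:x1];return o
mo=lambda m,op,k:cv2.morphologyEx(m.astype(np.uint8),op,np.ones((k,k)))
full=mo(sub(v<70,185,265,210,310),cv2.MORPH_CLOSE,7)
box(full,.034,"dish+handle")
box(mo(full,cv2.MORPH_OPEN,21),.034,"dish")
h=full.copy();h[:277]=0;box(h,.034,"handle")
tr=sub(v<75,85,170,205,290);box(mo(tr,cv2.MORPH_CLOSE,9),.024,"tray")
blue=(img[:,:,2]>img[:,:,0]+15)
box(mo(sub(blue,270,330,150,310),cv2.MORPH_CLOSE,25),.03,"rack")
f=lambda i:cv2.resize(i,(390,int(i.shape[0]*390/i.shape[1])),interpolation=cv2.INTER_CUBIC)
a,b=f(t["img"][140:270,370:480,::-1]),f(s["img"][175:295,90:220,::-1])
e=f(t["img"][205:305,90:260,::-1])
p=lambda i:cv2.copyMakeBorder(i,0,max(len(a),len(b))-len(i),0,10,0)
cv2.imwrite("pics/pair.png",np.hstack([p(a),p(b)]));print(a.shape,b.shape)
E
python3 m.py
```

```text
dish+handle 235 [195 221] [249 297] [549.4 133.9] [165.5 112.8] 0.0
dish 185 [197 224] [247 273] [575.6 134. ] [112.2 111.4] 84.7
handle 54 [221 277] [231 297] [489.5 134.1] [18.7 45.6] 89.3
tray 380 [ 97 217] [157 275] [610.8 348.8] [135.9 127.1] 85.8
rack 292 [282 168] [318 291] [600.6 -44.9] [ 64.4 283.5] 85.8
(460, 390, 3) (360, 390, 3)
```

View pics/pair.png

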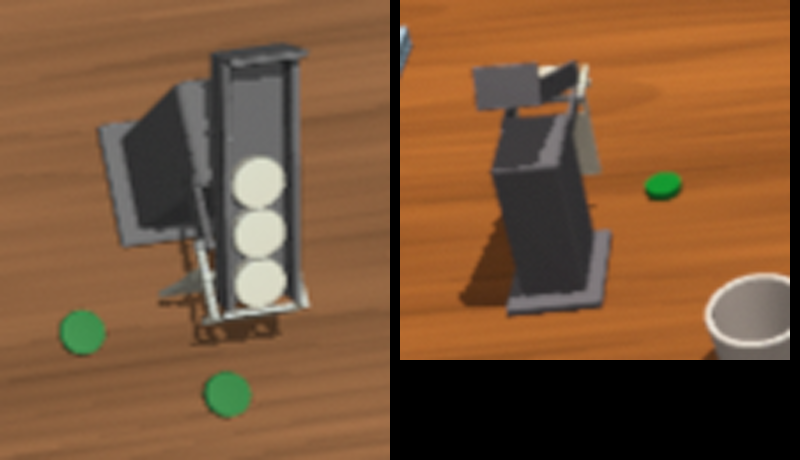

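Crop: white counters in the chute at crop (260,183),(260,233),(260,283) are the ones meant (in the dispenser); the two green discs (83,332),(228,393) on the table are decoys. The lip/gate is at the lower end, so the dispenser's +x points about along world +x.

```bash
cat > m2.py <<'E'
from m import *
w=sub((v>150)&(img.max(2)-img.min(2)<60),425,460,180,229)
# counters
cx=np.array([[260,283],[260,233],[260,183]])/ (390/110)+[370,140]
P=np.vstack([plane(t,cx[i],z) for i,z in enumerate([.128,.142,.156])]);print("counters",cx.round(1).tolist(),P.round(4).tolist())
D=P[2]-P[0];print("dist",np.linalg.norm(D[:2]),"yaw",np.degrees(np.arctan2(D[1],D[0])))
F=plane(t,np.array([[98,128],[122,245]])/3.545+[370,140],.006);D=F[0]-F[1];print("foot",F.round(4).tolist(),np.degrees(np.arctan2(D[1],D[0])),np.linalg.norm(D))
G=plane(t,np.array([[212,318],[303,303]])/3.545+[370,140],.115);D=G[0]-G[1];print("lip",G.round(4).tolist(),np.degrees(np.arctan2(-D[0],D[1])),np.linalg.norm(D))
# paddle plate edges in scene crop: scale 3
for q in [[598,172],[575,100]]: pass
S=plane(s,np.array([[508-400,310],[603-400,303],[611-400,233]])/3.+[90,175],.006);print("foot scene",S.round(4).tolist())
# tray & dish sides by side-fit
c=None
E
python3 m2.py
```

```text
dish+handle 235 [195 221] [249 297] [549.4 133.9] [165.5 112.8] 0.0
dish 185 [197 224] [247 273] [575.6 134. ] [112.2 111.4] 84.7
handle 54 [221 277] [231 297] [489.5 134.1] [18.7 45.6] 89.3
tray 380 [ 97 217] [157 275] [610.8 348.8] [135.9 127.1] 85.8
rack 292 [282 168] [318 291] [600.6 -44.9] [ 64.4 283.5] 85.8
(460, 390, 3) (360, 390, 3)
counters [[443.3, 219.8], [443.3, 205.7], [443.3, 191.6]] [[0.5612, -0.3326, 0.128], [0.5878, -0.3329, 0.142], [0.6139, -0.3331, 0.156]]
dist 0.05266217486949041 yaw -0.553313896890713
foot [[0.6952, -0.2967, 0.006], [0.6138, -0.2974, 0.006]] 0.4665749944715991 0.08137434094461748
lip [[0.5463, -0.306, 0.115], [0.5479, -0.3602, 0.115]] 1.7098529943850456 0.05427638160951163
foot scene [[0.6999, -0.3633, 0.006], [0.7019, -0.2938, 0.006], [0.6208, -0.2953, 0.006]]
```

```bash
cat > go.py <<'E'
# usage: go.py x y z yaw_deg [pitch_deg]: target TCP, yaw=heading of tool z, pitch>0 lifts dish's far end
import sys;from h import *
from cell import readout
a=[float(q) for q in sys.argv[1:]]+[0]
s=readout.state();p=np.array(s["ee_pos"]);M=R.from_rotvec(s["orientation"])
y=np.radians(a[3]);c,n=np.cos(y),np.sin(y)
T=R.from_matrix(np.array([[0,-n,c],[0,c,n],[-1,0,0]]))*R.from_rotvec([0,np.radians(-a[4]),0])
print("t",round(s["time_s"],2),"pos",p.round(4),"R",M.as_matrix().round(3).tolist(),"F",np.round(s["wrist_force"],2),"gap",round(float(s["finger_gap"]),4))
print("shift",M.inv().apply(np.array(a[:3])-p).round(4),"turn",(M.inv()*T).as_rotvec().round(4))
E
python3 go.py 0.46 0.134 0.22 0
```

```text
t 0.15 pos [0.2633 0.6214 0.2371] R [[-0.0, 0.39, 0.921], [-0.001, 0.921, -0.39], [-1.0, -0.001, -0.0]] F [-0.84  0.25  0.75] gap 0.0934
shift [ 0.0174 -0.372   0.3713] turn [-4.008e-01 -2.000e-04  8.000e-04]
```

>>> play_rows:
  series:
    - [0.017,-0.372,0.371,-0.4,0,0,0.093]
    - [0.017,-0.372,0.371,-0.4,0,0,0.093]
    - [0.017,-0.372,0.371,-0.4,0,0,0.093]
    - [0.017,-0.372,0.371,-0.4,0,0,0.093]
    - [0.017,-0.372,0.371,-0.4,0,0,0.093]
    - [0.017,-0.372,0.371,-0.4,0,0,0.093]
    - [0.017,-0.372,0.371,-0.4,0,0,0.093]
    - [0.017,-0.372,0.371,-0.4,0,0,0.093]

```text
time_s: 0.95
ee_pos: [0.4129, 0.2488, 0.2245]
orientation: [-0.0, 1.571, -0.001]
wrist_force: [1.3, 0.0, -0.6]
finger_gap: 0.0932
```

```bash
python3 go.py 0.46 0.134 0.22 0
```

```text
t 0.95 pos [0.4129 0.2488 0.2245] R [[-0.0, 0.0, 1.0], [-0.001, 1.0, -0.0], [-1.0, -0.001, -0.0]] F [ 1.32  0.03 -0.56] gap 0.0932
shift [ 0.0045 -0.1148  0.0471] turn [-0.0004 -0.0001  0.0007]
```

>>> play_rows:
  series:
    - [0.005,-0.115,0.047,0,0,0,0.093]
    - [0.005,-0.115,0.047,0,0,0,0.093]
    - [0.005,-0.115,0.047,0,0,0,0.093]
    - [0.005,-0.115,0.047,0,0,0,0.093]
    - [0.005,-0.115,0.047,0,0,0,0.06]

```text
time_s: 1.45
ee_pos: [0.4599, 0.1335, 0.2194]
orientation: [0.001, 1.571, -0.002]
wrist_force: [0.6, 0.4, 0.4]
finger_gap: 0.0891
```

```bash
python3 - <<'E'
from h import *
from cell import capture
d={n:capture(n) for n in("wrist","top")}
pickle.dump(d,open("d1.pkl","wb"));cv2.imwrite("pics/w1.png",d["wrist"]["img"][:,:,::-1])
w=d["wrist"];print(np.array(w["eye"]).round(3))
E
python3 go.py 0.4876 0.134 0.1 0
```

```text
[0.39  0.134 0.366]
t 1.55 pos [0.4596 0.1344 0.2195] R [[-0.0, -0.0, 1.0], [-0.001, 1.0, 0.0], [-1.0, -0.001, -0.0]] F [-0.64 -0.25 -0.79] gap 0.082
shift [ 0.1195 -0.0004  0.028 ] turn [ 0.0002 -0.0002  0.0005]
```

View pics/w1.png

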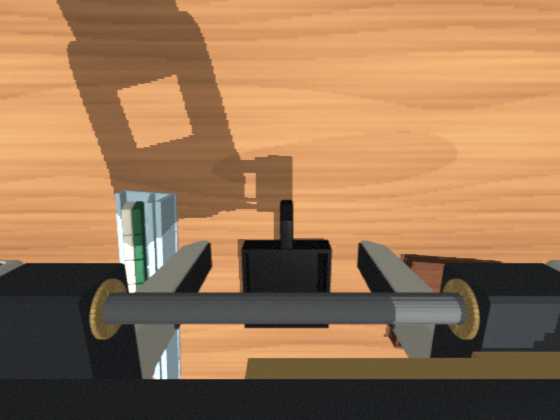

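Wrist view: the handle runs from (287,200) to (286,240), between the open fingers; the dish's near rim corners are at (243,240) and (331,240).

```bash
python3 - <<'E'
from h import *
d=pickle.load(open("d1.pkl","rb"));w=d["wrist"];g=w["img"].astype(int).max(2)
for r in (205,212,220,228,234):
    q=np.where(g[r,270:305]<70)[0]+270;a,b=q.min()-.5,q.max()+.5
    print(r,a,b,plane(w,[[a,r],[b,r]],.034)[:,:2].round(4).tolist())
for c in (282,287,290): print(c,np.where(g[190:260,c]<70)[0].min()+190)
print(plane(w,[[287,200],[243,240],[331,240]],.034).round(4).tolist())
for c in (248,260,315,325):
    q=np.where(g[225:260,c]<70)[0].min()+225;print(c,q,plane(w,[[c,q-.5]],.034)[0].round(4))
E
```

```text
205 279.5 291.5 [[0.4706, 0.128], [0.4706, 0.1419]]
212 279.5 292.5 [[0.479, 0.128], [0.479, 0.1431]]
220 279.5 292.5 [[0.4887, 0.1279], [0.4887, 0.1432]]
228 279.5 291.5 [[0.4986, 0.1279], [0.4986, 0.1421]]
234 279.5 292.5 [[0.5061, 0.1278], [0.5061, 0.1433]]
282 200
287 200
290 200
[[0.4646, 0.1367, 0.034], [0.5137, 0.084, 0.034], [0.5138, 0.1895, 0.034]]
248 240 [0.513  0.0901 0.034 ]
260 240 [0.5131 0.1044 0.034 ]
315 240 [0.5131 0.1703 0.034 ]
325 240 [0.5131 0.1823 0.034 ]
```

>>> play_rows:
  series:
    - [0.05,0.001,0.029,0,0,0,0.06]
    - [0.1,0.001,0.029,0,0,0,0.06]
    - [0.14,0.001,0.029,0,0,0,0.06]
    - [0.17,0.001,0.029,0,0,0,0.06]
    - [0.185,0.001,0.029,0,0,0,0.06]
    - [0.195,0.001,0.029,0,0,0,0.06]
    - [0.195,0.001,0.029,0,0,0,0.06]

```text
time_s: 2.25
ee_pos: [0.4885, 0.1358, 0.0245]
orientation: [-0.001, 1.571, 0.0]
wrist_force: [-0.2, 0.5, 0.1]
finger_gap: 0.0601
```

```bash
python3 - <<'E'
from h import *
from cell import capture
d={n:capture(n) for n in("wrist","top","scene")}
pickle.dump(d,open("d2.pkl","wb"));cv2.imwrite("pics/w2.png",np.hstack([cv2.resize(d["wrist"]["img"][150:420,120:440],(400,338)),cv2.resize(d["top"]["img"][180:330,140:318],(400,338))])[:,:,::-1])
E
python3 go.py 0.4885 0.1355 0.024 0
```

```text
t 2.4 pos [0.4894 0.1357 0.0261] R [[0.002, -0.0, 1.0], [0.0, 1.0, 0.0], [-1.0, 0.0, 0.002]] F [0.45 0.38 0.16] gap 0.06
shift [ 0.0021 -0.0002 -0.0009] turn [ 0.0004  0.002  -0.    ]
```

View pics/w2.png

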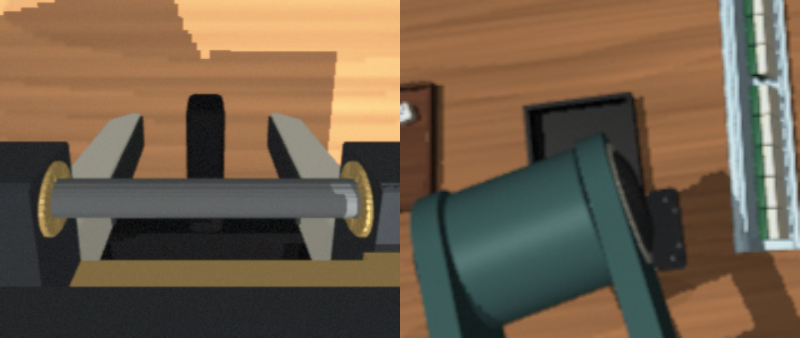

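The handle (crop x 188–224) lies centred between the fingers (inner edges 143 and 268). Closing.

>>> play_rows:
  series:
    - [0.001,0,0,0,0,0,0.04]
    - [0.001,0,0,0,0,0,0.02]
    - [0.001,0,0,0,0,0,0.0]
    - [0.001,0,0,0,0,0,0.0]
    - [0.001,0,0,0,0,0,0.0]
    - [0.001,0,0,0,0,0,0.0]
    - [0.001,0,0,0,0,0,0.0]
    - [0.001,0,0,0,0,0,0.0]

```text
time_s: 3.2
ee_pos: [0.4894, 0.1357, 0.0251]
orientation: [-0.0, 1.569, 0.0]
wrist_force: [-1.1, -0.4, 0.6]
finger_gap: 0.0159
```

```bash
python3 go.py 0.4885 0.1355 0.13 0; python3 - <<'E'
from cell import readout
import numpy as np
s=readout.state();print(np.round(s["wrist_force"],2),np.round(s["ft_torque"],3),s["finger_gap"])
E
```

```text
t 3.2 pos [0.4894 0.1357 0.0251] R [[0.002, -0.0, 1.0], [-0.0, 1.0, 0.0], [-1.0, -0.0, 0.002]] F [-1.05 -0.36  0.56] gap 0.0159
shift [-0.1049 -0.0002 -0.0007] turn [0.0004 0.0019 0.    ]
[-1.05 -0.36  0.56] [ 0.052  0.014 -0.009] 0.015912523940215764
```

>>> play_rows:
  series:
    - [-0.005,0,0,0,0,0,0]
    - [-0.015,0,0,0,0,0,0]
    - [-0.03,0,0,0,0,0,0]
    - [-0.05,0,0,0,0,0,0]
    - [-0.07,0,0,0,0,0,0]
    - [-0.09,0,0,0,0,0,0]
    - [-0.1,0,0,0,0,0,0]
    - [-0.105,0,0,0,0,0,0]

```text
time_s: 4.0
ee_pos: [0.4895, 0.1358, 0.1317]
orientation: [-0.0, 1.567, 0.001]
wrist_force: [0.0, -0.4, -1.9]
finger_gap: 0.0157
```

```bash
python3 - <<'E'
from h import *
from cell import capture,readout
d={n:capture(n) for n in("wrist","top","scene")}
pickle.dump(d,open("d3.pkl","wb"));p=np.array(readout.state()["ee_pos"])
s=d["scene"];
for a in (-55,55): print("scene predicted rim/under far corners",proj(s,p+np.array([[.143,a/1000,.010],[.143,a/1000,-.024]])).round(1).tolist())
x,y=proj(s,p+[.12,0,0])[0].astype(int);print(x,y)
cv2.imwrite("pics/w3.png",cv2.resize(s["img"][y-60:y+60,x-80:x+80],(800,600),interpolation=cv2.INTER_CUBIC)[:,:,::-1]);print("crop origin",x-80,y-60)
E
python3 go.py 0.4885 0.1355 0.13 0; python3 -c "
from cell import readout;s=readout.state();print(s['wrist_force'],s['ft_torque'])"
```

```text
scene predicted rim/under far corners [[317.9, 196.5], [317.5, 208.7]]
scene predicted rim/under far corners [[364.6, 192.9], [363.3, 205.0]]
338 192
crop origin 258 132
t 4.15 pos [0.4891 0.1356 0.1298] R [[0.002, -0.0, 1.0], [-0.0, 1.0, 0.0], [-1.0, -0.0, 0.002]] F [ 1.12 -0.18 -1.21] gap 0.0158
shift [-0.0002 -0.0001 -0.0006] turn [0.0004 0.0016 0.0001]
[ 1.1155529  -0.18146309 -1.20849015] [-0.01125362  0.13502324 -0.01277389]
```

View pics/w3.png

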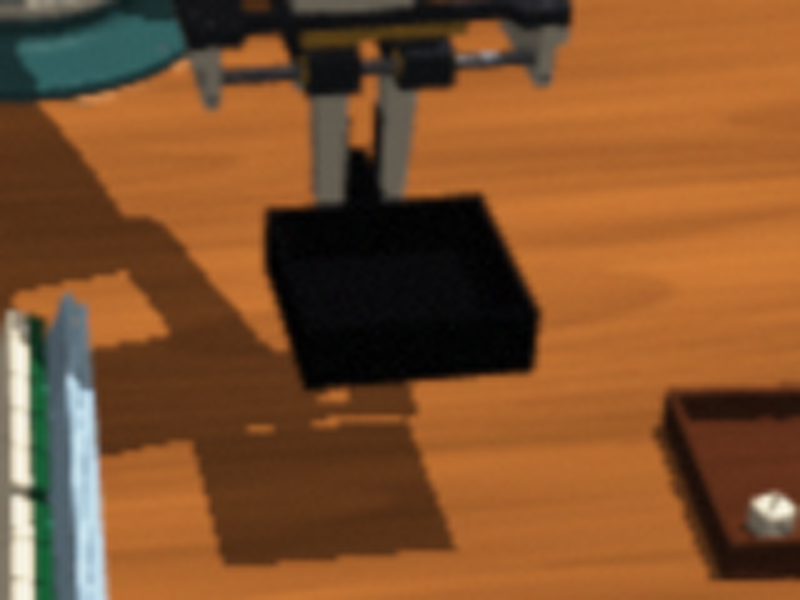

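The dish is lifted and looks about level; crop far bottom corners at (305,387), (532,371), rim near corners at (268,210), (483,197), far right rim (538,310).

```bash
python3 - <<'E'
from h import *
from scipy.optimize import least_squares
d=pickle.load(open("d3.pkl","rb"));s=d["scene"];w=d["wrist"]
p=np.array([.489,.1357,.130])
q=np.array([[305,387],[532,371],[268,210],[483,197],[538,310]])/5+[258,132]
L=np.array([[.143,-.055,-.024],[.143,.055,-.024],[.033,-.055,.01],[.033,.055,.01],[.143,.055,.01]])
print((q-proj(s,p+L)).round(2).tolist())
f=lambda z:np.r_[(proj(s,p+np.r_[z[:2],z[2]]+R.from_rotvec(z[3:]).apply(L))-q).ravel(),z[:3]/.003]
r=least_squares(f,np.zeros(6),x_scale=.01);print(r.x[:3].round(4),np.degrees(r.x[3:]).round(2),r.cost)
E
python3 go.py 0.40 -0.333 0.13 0
```

```text
[[1.52, 0.8], [1.07, 1.3], [1.92, 1.75], [1.79, 2.24], [0.96, 1.16]]
[ 0.0021  0.0027 -0.003 ] [-0.79 -0.36  0.12] 2.2036043753468744
t 4.15 pos [0.4891 0.1356 0.1298] R [[0.002, -0.0, 1.0], [-0.0, 1.0, 0.0], [-1.0, -0.0, 0.002]] F [ 1.12 -0.18 -1.21] gap 0.0158
shift [-3.000e-04 -4.686e-01 -8.930e-02] turn [0.0004 0.0016 0.0001]
```

>>> play_rows:
  series:
    - [0,-0.01,-0.003,0,0,0,0]
    - [0,-0.035,-0.01,0,0,0,0]
    - [0,-0.07,-0.019,0,0,0,0]
    - [0,-0.105,-0.029,0,0,0,0]
    - [0,-0.14,-0.038,0,0,0,0]
    - [0,-0.175,-0.048,0,0,0,0]
    - [0,-0.21,-0.058,0,0,0,0]
    - [0,-0.235,-0.065,0,0,0,0]

```text
time_s: 4.95
ee_pos: [0.4227, -0.1014, 0.1289]
orientation: [0.0, 1.57, -0.001]
wrist_force: [0.6, -0.1, -1.9]
finger_gap: 0.0155
```

>>> play_rows:
  series:
    - [0,-0.02,-0.005,0,0,0,0]
    - [0,-0.055,-0.015,0,0,0,0]
    - [0,-0.09,-0.025,0,0,0,0]
    - [0,-0.125,-0.035,0,0,0,0]
    - [0,-0.16,-0.045,0,0,0,0]
    - [0,-0.19,-0.053,0,0,0,0]
    - [0,-0.215,-0.06,0,0,0,0]
    - [0,-0.23,-0.064,0,0,0,0]

```text
time_s: 5.75
ee_pos: [0.3572, -0.3329, 0.1281]
orientation: [0.002, 1.571, -0.001]
wrist_force: [0.1, -0.2, -2.0]
finger_gap: 0.0156
```

```bash
python3 go.py 0.36 -0.333 0.062 0;python3 - <<'E'
from h import *
from cell import capture
d={n:capture(n) for n in("wrist","top","scene")}
pickle.dump(d,open("d4.pkl","wb"));f=lambda i:cv2.resize(i,(400,600),interpolation=cv2.INTER_CUBIC)
cv2.imwrite("pics/w4.png",np.hstack([f(d["top"]["img"][130:310,370:490]),f(d["scene"]["img"][120:285,80:190])])[:,:,::-1])
E
```

```text
t 5.75 pos [ 0.3572 -0.3329  0.1281] R [[-0.001, 0.002, 1.0], [0.0, 1.0, -0.002], [-1.0, 0.0, -0.001]] F [ 0.1  -0.22 -1.97] gap 0.0156
shift [ 0.0661 -0.0001  0.0029] turn [-0.002  -0.0006 -0.0005]
```

View pics/w4.png

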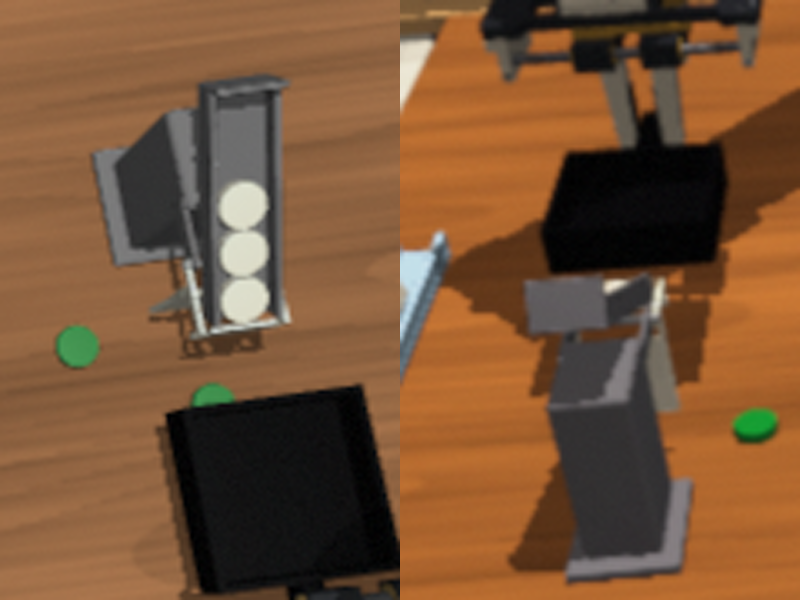

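Top crop: dish far rim corners (167,410), (363,385) squarely in front of the chute; counters still at (243,205–298). Check lateral alignment in the same camera.

```bash
python3 - <<'E'
from h import *
d=pickle.load(open("d4.pkl","rb"));t=d["top"];f=lambda q:np.array(q)/(400/120)+[370,130]
A=plane(t,f([[167,410],[363,385]]),.138);print("dish far rim",A.round(4).tolist(),A.mean(0).round(4),np.degrees(np.arctan2(A[1,0]-A[0,0],A[0,1]-A[1,1])))
for q,z in(([243,300],.128),([243,253],.142),([243,205],.156)):print(plane(t,f(q),z).round(4))
print("lip flap",plane(t,f([[195,335],[290,320]]),.115).round(4).tolist())
print("foot",plane(t,f([[94,155],[118,265]]),.006).round(4).tolist())
s=d["scene"];g=lambda q:(np.array(q)-[400,0])/(400/110,600/165)+[80,120]
print("scene foot",plane(s,g([[568,580],[683,571],[692,482]]),.006).round(4).tolist())
B=plane(s,g([[553,270],[716,260]]),.104);print("scene dish far bottom",B.round(4).tolist(),B.mean(0))
E
```

```text
dish far rim [[0.5005, -0.2689, 0.138], [0.4996, -0.3876, 0.138]] [ 0.5001 -0.3283  0.138 ] -0.4244514290767769
[[ 0.561  -0.3316  0.128 ]]
[[ 0.5876 -0.332   0.142 ]]
[[ 0.6142 -0.3323  0.156 ]]
lip flap [[0.545, -0.303, 0.115], [0.5464, -0.3631, 0.115]]
foot [[0.694, -0.2978, 0.006], [0.6126, -0.2995, 0.006]]
scene foot [[0.7038, -0.3622, 0.006], [0.7054, -0.2932, 0.006], [0.6204, -0.2954, 0.006]]
scene dish far bottom [[0.5026, -0.383, 0.104], [0.5052, -0.2746, 0.104]] [ 0.50387257 -0.32881626  0.104     ]
```

>>> play_rows:
  series:
    - [0.01,0,0.003,0,0,0,0]
    - [0.025,0,0.006,0,0,0,0]
    - [0.04,0,0.01,0,0,0,0]
    - [0.055,0,0.015,0,0,0,0]
    - [0.063,0,0.025,0,0,0,0]
    - [0.066,0,0.035,0,0,0,0]
    - [0.066,0,0.045,0,0,0,0]
    - [0.066,0,0.05,0,0,0,0]

```text
time_s: 6.7
ee_pos: [0.4094, -0.3317, 0.0628]
orientation: [0.001, 1.57, -0.001]
wrist_force: [0.3, -0.1, -1.1]
finger_gap: 0.0158
```

```bash
python3 go.py 0.435 -0.333 0.062 0
```

```text
t 6.7 pos [ 0.4094 -0.3317  0.0628] R [[0.0, 0.001, 1.0], [0.0, 1.0, -0.001], [-1.0, 0.0, 0.0]] F [ 0.34 -0.12 -1.06] gap 0.0158
shift [ 0.0008 -0.0013  0.0256] turn [-0.0013  0.0003 -0.0004]
```

>>> play_rows:
  series:
    - [0.001,0,0.005,0,0,0,0]
    - [0.001,0,0.01,0,0,0,0]
    - [0.001,0,0.015,0,0,0,0]
    - [0.001,0,0.019,0,0,0,0]
    - [0.001,0,0.023,0,0,0,0]
    - [0.001,0,0.027,0,0,0,0]
    - [0.001,0,0.03,0,0,0,0]
    - [0.001,0,0.03,0,0,0,0]

```text
time_s: 7.5
ee_pos: [0.4395, -0.3317, 0.0616]
orientation: [0.001, 1.571, -0.0]
wrist_force: [-2.8, 1.1, -2.8]
finger_gap: 0.016
```

>>> play_rows:
  series:
    - [0,0,0.003,0,0,0,0]
    - [0,0,0.006,0,0,0,0]
    - [0,0,0.009,0,0,0,0]
    - [0,0,0.011,0,0,0,0]
    - [0,0,0.011,0,0,0,0]

```text
time_s: 8.0
ee_pos: [0.4507, -0.3316, 0.0615]
orientation: [0.001, 1.571, -0.0]
wrist_force: [-2.6, 0.2, -3.7]
finger_gap: 0.0157
```

```bash
python3 go.py 0.4525 -0.333 0.062 0;python3 - <<'E'
from h import *
from cell import capture
d={n:capture(n) for n in("wrist","top","scene")}
pickle.dump(d,open("d5.pkl","wb"));f=lambda i:cv2.resize(i,(400,600),interpolation=cv2.INTER_CUBIC)
cv2.imwrite("pics/w5.png",np.hstack([f(d["top"]["img"][130:310,370:490]),f(d["scene"]["img"][120:285,80:190])])[:,:,::-1])
E
```

```text
t 8.0 pos [ 0.4507 -0.3316  0.0615] R [[-0.0, 0.001, 1.0], [0.001, 1.0, -0.001], [-1.0, 0.001, -0.0]] F [-2.59  0.21 -3.71] gap 0.0157
shift [-0.0005 -0.0014  0.0018] turn [-0.001  -0.0003 -0.0008]
```

View pics/w5.png

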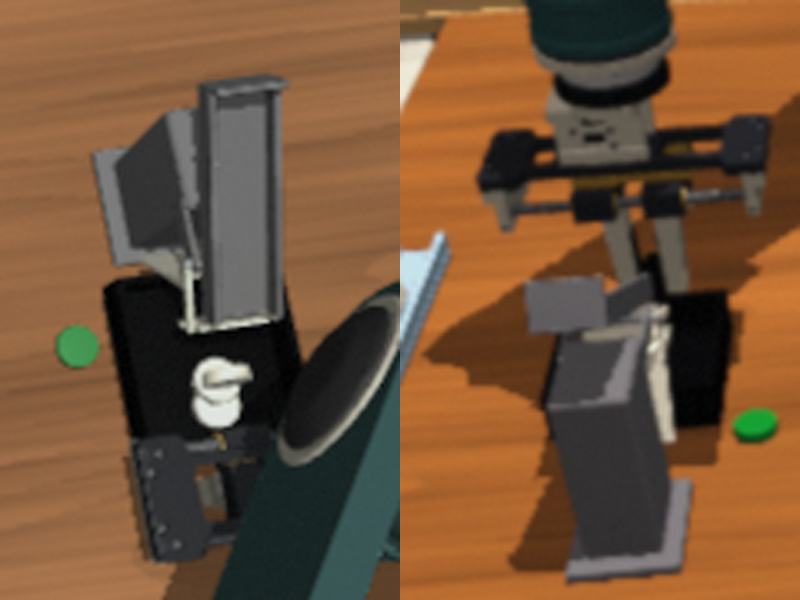

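The chute is empty and the counters are in the dish around (218,385), one still tilted. I'll let them settle, then draw back slowly.

>>> play_rows:
  series:
    - [0,0,0.001,0,0,0,0]
    - [0,0,0.001,0,0,0,0]
    - [0,0,0.001,0,0,0,0]
    - [0,0,0.001,0,0,0,0]
    - [0,0,0.001,0,0,0,0]
    - [0,0,0.001,0,0,0,0]

```text
time_s: 8.75
ee_pos: [0.4514, -0.3316, 0.0615]
orientation: [0.001, 1.571, -0.0]
wrist_force: [-2.7, 0.6, -4.5]
finger_gap: 0.0161
```

>>> play_rows:
  series:
    - [0,0,-0.003,0,0,0,0]
    - [0,0,-0.009,0,0,0,0]
    - [0,0,-0.017,0,0,0,0]
    - [0,0,-0.027,0,0,0,0]
    - [0,0,-0.039,0,0,0,0]
    - [0,0,-0.053,0,0,0,0]
    - [0,0,-0.067,0,0,0,0]
    - [0,0,-0.08,0,0,0,0]

```text
time_s: 9.55
ee_pos: [0.3701, -0.3316, 0.0617]
orientation: [0.002, 1.571, -0.001]
wrist_force: [-0.3, -1.1, -2.0]
finger_gap: 0.0155
```

>>> play_rows:
  series:
    - [-0.002,0,-0.008,0,0,0,0]
    - [-0.008,0,-0.012,0,0,0,0]
    - [-0.018,0,-0.014,0,0,0,0]
    - [-0.03,0,-0.014,0,0,0,0]
    - [-0.042,0,-0.014,0,0,0,0]
    - [-0.054,0,-0.014,0,0,0,0]
    - [-0.063,0,-0.014,0,0,0,0]
    - [-0.068,0,-0.014,0,0,0,0]

```text
time_s: 10.35
ee_pos: [0.3564, -0.3317, 0.1309]
orientation: [0.001, 1.57, -0.001]
wrist_force: [0.4, -0.0, -2.7]
finger_gap: 0.0159
```

```bash
python3 go.py 0.37 -0.333 0.13 0;python3 - <<'E'
from h import *
from cell import capture,readout
d={n:capture(n) for n in("wrist","top","scene")};print(readout.state()["ft_torque"])
pickle.dump(d,open("d6.pkl","wb"));f=lambda i:cv2.resize(i,(400,600),interpolation=cv2.INTER_CUBIC)
cv2.imwrite("pics/w6.png",np.hstack([f(d["top"]["img"][170:350,390:510]),f(d["scene"]["img"][100:265,80:190])])[:,:,::-1])
E
```

```text
t 10.35 pos [ 0.3564 -0.3317  0.1309] R [[0.001, 0.001, 1.0], [-0.0, 1.0, -0.001], [-1.0, -0.0, 0.001]] F [ 0.38 -0.05 -2.73] gap 0.0159
shift [ 0.0009 -0.0012  0.0136] turn [-0.0012  0.0006  0.0002]
[-0.00208612  0.18344327 -0.04381155]
```

View pics/w6.png

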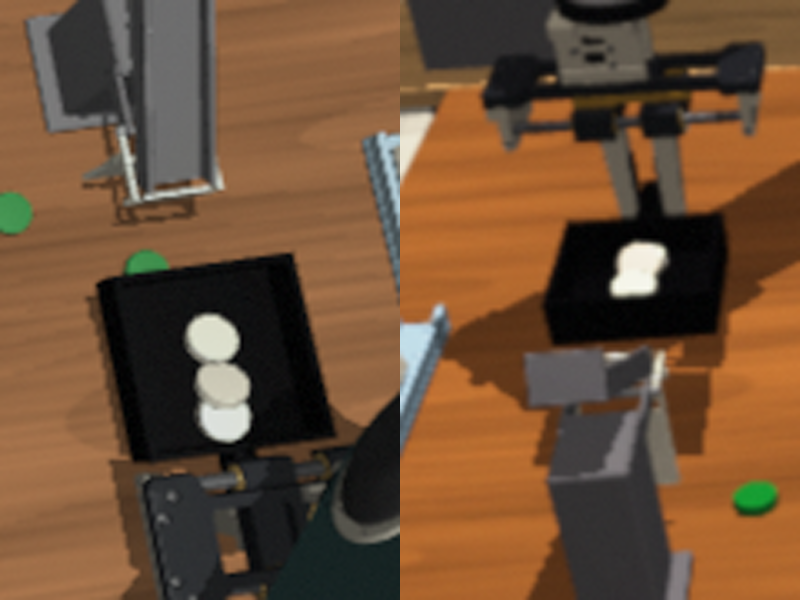

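All three white counters are in the dish (left crop (212,338), (223,385), (225,418)); the gate has shut again. Now the tray, measured accurately.

```bash
python3 - <<'E'
from h import *
d=pickle.load(open("d6.pkl","rb"));f=lambda i:cv2.resize(i,(400,400),interpolation=cv2.INTER_CUBIC)
cv2.imwrite("pics/tray.png",np.hstack([f(d["top"]["img"][206:286,87:167]),f(d["scene"]["img"][185:265,382:462])])[:,:,::-1])
E
```

```text
(no output)
```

View pics/tray.png

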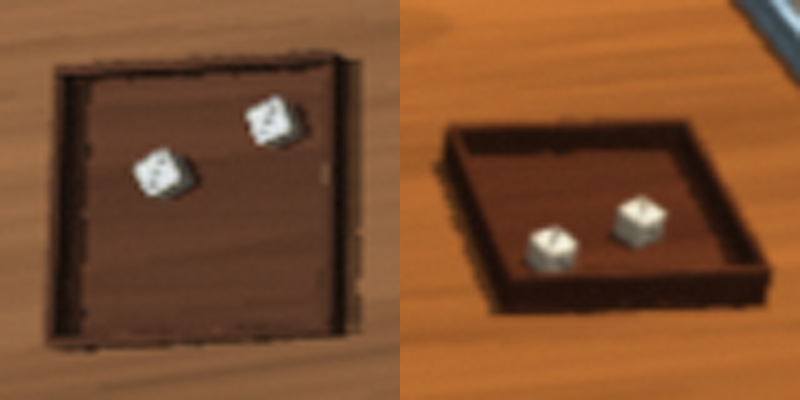

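```bash
python3 - <<'E'
from h import *
d=pickle.load(open("d6.pkl","rb"))
for n,q,o in(("top",[[56,66],[335,54],[333,334],[48,345]],[87,206]),("scene",[[446,127],[690,122],[770,268],[498,282]],[382-80,185])):
    c=d[n];P=plane(c,np.array(q)/5.+o,.024)[:,:2];E=np.roll(P,-1,0)-P
    print(n,P.round(4).tolist(),"c",P.mean(0).round(4),"len",np.linalg.norm(E,axis=1).round(4),"ang",(np.degrees(np.arctan2(E[:,1],E[:,0]))%90).round(1))
    if n=="top":
        g=cv2.resize(c["img"][206:286,87:167],(400,400),interpolation=cv2.INTER_CUBIC).astype(int).max(2)
        print("row200 R",g[200,305:370:3].tolist(),"L",g[200,35:95:3].tolist());print("col200 B",g[315:365:3,200].tolist(),"T",g[40:90:3,200].tolist())
E
```

```text
top [[0.6816, 0.4115], [0.67, 0.2834], [0.5424, 0.2934], [0.5545, 0.4207]] c [0.6121 0.3522] len [0.1286 0.1281 0.1279 0.1275] ang [84.8 85.5 84.6 85.8]
row200 R [92, 92, 93, 94, 93, 91, 87, 84, 75, 60, 37, 22, 26, 38, 54, 69, 79, 80, 98, 121, 141, 152] L [149, 150, 152, 145, 128, 106, 82, 69, 45, 27, 24, 28, 31, 38, 43, 43, 50, 64, 79, 89]
col200 B [88, 89, 88, 87, 86, 88, 87, 81, 68, 63, 88, 117, 126, 131, 131, 134, 136] T [148, 148, 147, 141, 132, 116, 98, 90, 76, 62, 43, 42, 61, 83, 95, 99, 100]
scene [[0.5523, 0.2953], [0.5656, 0.4238], [0.6876, 0.4127], [0.6798, 0.2792]] c [0.6213 0.3528] len [0.1292 0.1224 0.1337 0.1285] ang [84.1 84.8 86.7 82.8]
```

>>> play_rows:
  series:
    - [0,0.006,0.002,0,0,0,0]
    - [0,0.022,0.006,0,0,0,0]
    - [0,0.048,0.012,0,0,0,0]
    - [0,0.08,0.02,0,0,0,0]
    - [0,0.113,0.028,0,0,0,0]
    - [0,0.146,0.036,0,0,0,0]
    - [0,0.18,0.044,0,0,0,0]
    - [0,0.214,0.052,0,0,0,0]

```text
time_s: 11.3
ee_pos: [0.4082, -0.1152, 0.1295]
orientation: [0.001, 1.571, -0.0]
wrist_force: [0.6, 0.1, -1.6]
finger_gap: 0.0161
```

>>> play_rows:
  series:
    - [0,0.033,0.008,0,0,0,0]
    - [0,0.066,0.016,0,0,0,0]
    - [0,0.099,0.024,0,0,0,0]
    - [0,0.132,0.032,0,0,0,0]
    - [0,0.165,0.04,0,0,0,0]
    - [0,0.198,0.048,0,0,0,0]
    - [0,0.229,0.056,0,0,0,0]
    - [0,0.258,0.063,0,0,0,0]

```text
time_s: 12.1
ee_pos: [0.4706, 0.1452, 0.1293]
orientation: [0.001, 1.571, 0.001]
wrist_force: [0.3, 0.0, -1.5]
finger_gap: 0.0157
```

```bash
python3 go.py 0.5243 0.36 0.13 -4.9
```

```text
t 12.1 pos [0.4706 0.1452 0.1293] R [[-0.001, 0.0, 1.0], [0.001, 1.0, -0.0], [-1.0, 0.001, -0.001]] F [ 0.27  0.03 -1.5 ] gap 0.0157
shift [-0.0005  0.2148  0.0536] turn [ 0.0853 -0.0007 -0.0009]
```

>>> play_rows:
  series:
    - [0,0.03,0.008,0.01,0,0,0]
    - [0,0.062,0.016,0.022,0,0,0]
    - [0,0.095,0.024,0.036,0,0,0]
    - [0,0.128,0.032,0.05,0,0,0]
    - [0,0.16,0.04,0.064,0,0,0]
    - [0,0.188,0.047,0.076,0,0,0]
    - [0,0.207,0.052,0.083,0,0,0]
    - [0,0.215,0.054,0.085,0,0,0]

```text
time_s: 12.9
ee_pos: [0.5236, 0.3623, 0.1289]
orientation: [0.066, 1.572, -0.065]
wrist_force: [0.3, 0.4, -1.3]
finger_gap: 0.0156
```

>>> play_rows:
  series:
    - [0.004,0,0,0,0,0,0]
    - [0.014,0,0,0,0,0,0]
    - [0.026,0,0,0,0,0,0]
    - [0.036,0,0,0,0,0,0]
    - [0.044,0,0,0,0,0,0]
    - [0.049,0,0,0,0,0,0]
    - [0.05,0,0,0,0,0,0]
    - [0.05,0,0,0,0,0,0]

```text
time_s: 13.7
ee_pos: [0.5236, 0.3624, 0.0789]
orientation: [0.066, 1.571, -0.065]
wrist_force: [0.0, -0.1, -2.2]
finger_gap: 0.0159
```

```bash
python3 go.py 0.5243 0.36 0.058 -4.9;python3 - <<'E'
from h import *
from cell import capture,readout
d={n:capture(n) for n in("wrist","top","scene")}
pickle.dump(d,open("d7.pkl","wb"));f=lambda i:cv2.resize(i,(400,500),interpolation=cv2.INTER_CUBIC)
cv2.imwrite("pics/w7.png",np.hstack([f(d["top"]["img"][190:290,87:167]),f(d["scene"]["img"][150:250,390:470])])[:,:,::-1])
E
python3 go.py 0.5243 0.36 0.058 -4.9
```

```text
t 13.7 pos [0.5236 0.3624 0.0789] R [[-0.002, 0.084, 0.996], [0.001, 0.996, -0.084], [-1.0, 0.001, -0.002]] F [ 0.   -0.07 -2.19] gap 0.0159
shift [ 0.0209 -0.0023  0.001 ] turn [ 0.0016 -0.0017 -0.0007]
t 13.85 pos [0.5237 0.3625 0.0794] R [[-0.001, 0.084, 0.996], [0.001, 0.996, -0.084], [-1.0, 0.001, -0.001]] F [ 0.42  0.87 -1.52] gap 0.0158
shift [ 0.0214 -0.0024  0.0008] turn [ 0.0017 -0.0012 -0.001 ]
```

View pics/w7.png

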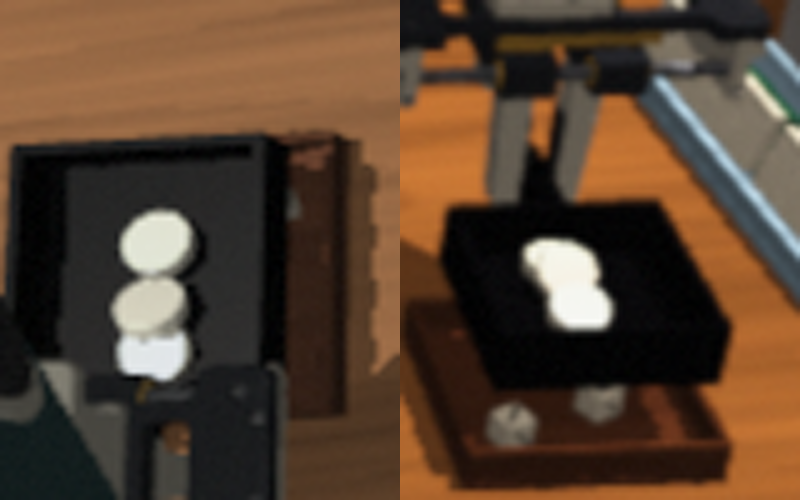

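The dish hangs over the tray with all three counters inside. Top crop: dish far rim corners (12,147), (266,136); scene crop: near rim (447,207), (662,203), far rim right (730,322), underside (495,388), (717,382).

```bash
cat > fit.py <<'E'
from h import *
from scipy.optimize import least_squares
d=pickle.load(open("d7.pkl","rb"));t,s=d["top"],d["scene"]
p=np.array([.5237,.3624,.0790]);M=R.from_euler("z",-4.8,degrees=True)
# dish corners, relative to grip in dish axes
qt=np.array([[12,147],[266,136]])/5.+[87,190];Lt=np.array([[.143,.055,.01],[.143,-.055,.01]])
qs=(np.array([[447,207],[662,203],[730,322],[495,388],[717,382]])-[400,0])/5.+[390,150]
Ls=np.array([[.033,-.055,.01],[.033,.055,.01],[.143,.055,.01],[.143,-.055,-.024],[.143,.055,-.024]])
# tray corners
tt=np.array([[56,66],[335,54],[333,334],[48,345]])/5.+[87,206];ts=np.array([[446,127],[690,122],[770,268],[498,282]])/5.+[302,185]
Tt=np.array([[.065,.065,.024],[.065,-.065,.024],[-.065,-.065,.024],[-.065,.065,.024]]);Ts=Tt[[2,3,0,1]]
print("top res",(qt-proj(t,p+M.apply(Lt))).round(2).tolist());print("scene res",(qs-proj(s,p+M.apply(Ls))).round(2).tolist())
for n,c,q,L in(("top",t,tt,Tt),("scene",s,ts,Ts)):
    r=least_squares(lambda z:(proj(c,np.r_[z[:2],0]+R.from_euler("z",z[2]).apply(L))-q).ravel(),[.615,.35,-.085]).x
    print("tray",n,r[:2].round(4),np.degrees(r[2]).round(2))
for n,c,q,L in(("top",t,qt,Lt),("scene",s,qs,Ls)):
    r=least_squares(lambda z:(proj(c,np.r_[z[:2],p[2]]+R.from_euler("z",z[2]).apply(L-[.088,0,0]))-q).ravel(),[.615,.35,-.085]).x
    print("dish centre",n,r[:2].round(4),np.degrees(r[2]).round(2))
print("robot dish centre",(p+M.apply([.088,0,0])).round(4))
E
python3 fit.py
```

```text
top res [[1.39, 1.04], [0.94, 1.36]]
scene res [[1.51, 2.18], [1.97, 2.66], [0.5, 1.46], [1.6, 1.65], [0.75, 1.96]]
tray top [0.6122 0.3522] -4.81
tray scene [0.6209 0.3527] -6.17
dish centre top [0.6085 0.3531] -5.19
dish centre scene [0.6194 0.3551] -5.55
robot dish centre [0.6114 0.355  0.079 ]
```

>>> play_rows:
  series:
    - [0.002,-0.001,0.001,0,0,0,0]
    - [0.006,-0.001,0.003,0.001,-0.001,0,0]
    - [0.011,-0.001,0.003,0.001,-0.001,0,0]
    - [0.016,-0.001,0.003,0.001,-0.001,0,0]
    - [0.019,-0.001,0.003,0.001,-0.001,0,0]
    - [0.021,-0.001,0.003,0.001,-0.001,0,0]
    - [0.021,-0.001,0.003,0.001,-0.001,0,0]
    - [0.021,-0.001,0.003,0.001,-0.001,0,0]

```text
time_s: 14.65
ee_pos: [0.5266, 0.3613, 0.0585]
orientation: [0.067, 1.57, -0.066]
wrist_force: [-0.4, -0.4, -1.8]
finger_gap: 0.0157
```

```bash
python3 go.py 0.5263 0.361 0.058 -4.9;python3 - <<'E'
from h import *
from cell import capture,readout
d={n:capture(n) for n in("wrist","top","scene")}
pickle.dump(d,open("d8.pkl","wb"));f=lambda i:cv2.resize(i,(400,500),interpolation=cv2.INTER_CUBIC)
d0=pickle.load(open("d0.pkl","rb"))
cv2.imwrite("pics/w8.png",np.hstack([cv2.resize(f(d["top"]["img"][190:290,87:167])[:400],(267,267)),cv2.resize(d["scene"]["img"][160:250,385:465],(533,600),interpolation=cv2.INTER_CUBIC)[:267]]) [:,:,::-1])
a=f(d["top"]["img"][190:290,87:167]);b=f(d["scene"]["img"][165:265,385:465])
# third tile: dish on table at the start, for a level reference
c=cv2.resize(d0["scene"]["img"][190:250,300:370],(0,0),fx=5,fy=5,interpolation=cv2.INTER_CUBIC)
k=np.zeros((500,800,3),np.uint8);a=a[:,:];
k=np.hstack([a[100:400,:300]*1,b[50:350,50:350] if 0 else b[:300,:400]])[:, :700]
k=np.vstack([k,np.hstack([c[:, :350],np.zeros((300,350,3),np.uint8)])]);print(k.shape)
cv2.imwrite("pics/w8.png",k[:,:,::-1])
E
```

```text
t 14.65 pos [0.5266 0.3613 0.0585] R [[-0.0, 0.085, 0.996], [0.001, 0.996, -0.085], [-1.0, 0.001, -0.0]] F [-0.35 -0.36 -1.8 ] gap 0.0157
shift [ 0.0005 -0.0004 -0.0003] turn [ 0.0008 -0.0001 -0.0011]
(600, 700, 3)
```

View pics/w8.png

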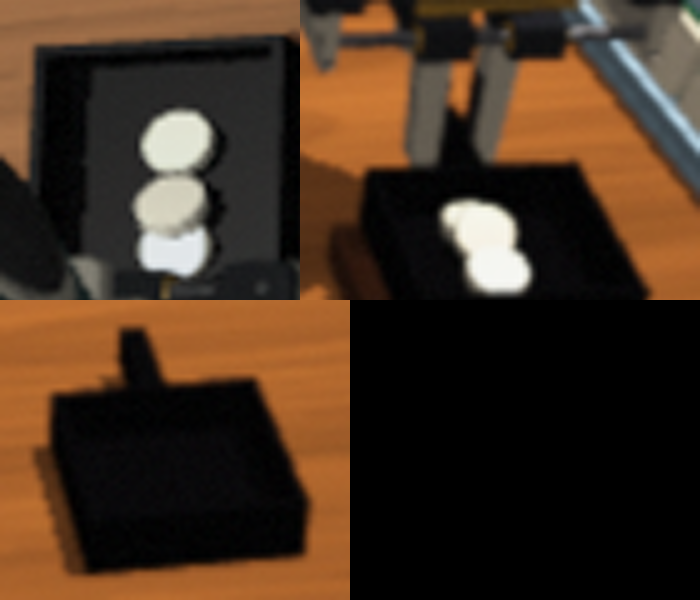

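Final view: dish over the tray with all three counters in it; top tile far rim (36,47)–(282,38), scene tile near rim (362,172), (575,162), far rim right (648,293). Lower tile is the level reference on the table at the start. Compare numerically.

```bash
python3 - <<'E'
from h import *
from scipy.optimize import least_squares
d0=pickle.load(open("d0.pkl","rb"));d=pickle.load(open("d8.pkl","rb"));s0=d0["scene"];s=d["scene"];t=d["top"]
L=np.array([[.033,-.055,.01],[.033,.055,.01],[.143,.055,.01]])
q0=(np.array([[53,395],[257,380],[308,497]])-[0,300])/5+[300,190]
q1=(np.array([[362,172],[575,162],[648,293]])-[300,0])/5+[385,165]
p0=np.array([.489,.1357,.024]);p1=np.array([.5265,.3612,.0582]);M=R.from_euler("z",-4.9,degrees=True)
print("res table",(q0-proj(s0,p0+L)).round(2).tolist(),"res now",(q1-proj(s,p1+M.apply(L))).round(2).tolist())
# 1 deg pitch effect
print("1deg pitch",(proj(s,p1+M.apply(R.from_euler("y",1,degrees=True).apply(L)))-proj(s,p1+M.apply(L))).round(2).tolist())
# scene: dark dish mask lower edge
g=s["img"].astype(int);red=g[:,:,0]
for c in (415,425,435,445): 
    col=red[205:260,c];print(c,col.tolist()) if c==430 else print(c,[int(x) for x in col[::2]])
qt=np.array([[36,47],[282,38]])/5.+[87,210]
print("top res",(qt-proj(t,p1+M.apply([[.143,.055,.01],[.143,-.055,.01]]))).round(2).tolist())
E
```

```text
res table [[1.88, 1.82], [1.65, 2.1], [0.89, 0.3]] res now [[0.69, 2.77], [1.06, 2.02], [0.92, 2.81]]
1deg pitch [[-0.01, 0.22], [-0.02, 0.22], [-0.19, 0.88]]
415 [98, 242, 222, 123, 64, 12, 8, 10, 9, 10, 5, 3, 2, 4, 3, 46, 88, 86, 39, 36, 38, 81, 167, 167, 174, 184, 181, 188]
425 [14, 189, 245, 245, 245, 245, 245, 245, 244, 128, 3, 3, 4, 2, 1, 41, 54, 85, 39, 35, 42, 114, 170, 172, 178, 181, 183, 186]
435 [2, 4, 6, 10, 12, 10, 11, 11, 9, 7, 3, 3, 4, 3, 7, 43, 57, 70, 37, 35, 50, 142, 175, 174, 182, 181, 188, 180]
445 [119, 44, 7, 2, 3, 5, 3, 3, 5, 4, 2, 7, 4, 3, 8, 87, 102, 70, 39, 37, 44, 155, 179, 171, 183, 184, 186, 174]
top res [[1.19, 0.7], [0.32, 1.28]]
```

```bash
cat > lev.py <<'E'
from h import *
def run(f,p,yaw):
    s=pickle.load(open(f,"rb"))["scene"];p=np.array(p);M=R.from_euler("z",yaw,degrees=True)
    g=cv2.cvtColor(s["img"],cv2.COLOR_RGB2HSV)[:,:,2].astype(float);red=s["img"][:,:,0].astype(float)
    def edge(A,B,name,sgn):
        out=[]
        for k in np.linspace(.1,.9,17):
            u,v=proj(s,p+M.apply(A+(B-A)*k))[0];c=int(round(u));r=np.arange(int(v)-6,int(v)+9);col=red[r,c]
            dark=col<30
            i=np.where(dark)[0]
            if len(i)==0: continue
            j=i.max() if sgn>0 else i.min()
            if 0<j<len(r)-1:
                n=j+sgn;fr=(30-col[j])/(col[n]-col[j]) ;out.append(r[j]+sgn*fr-v)
        print(f,name,"dv med",np.round(np.median(out),2),"std",np.round(np.std(out),2),len(out))
        return np.median(out)
    a=edge(np.array([.143,-.055,-.024]),np.array([.143,.055,-.024]),"far bottom",1)
    b=edge(np.array([.033,-.055,.01]),np.array([.033,.055,.01]),"near rim",-1)
    print("   far-near",round(a-b,2))
run("d0.pkl",[.489,.1357,.024],0)
run("d3.pkl",[.489,.1357,.130],0)
run("d7.pkl",[.5237,.3624,.079],-4.8)
run("d8.pkl",[.5265,.3612,.0582],-4.9)
E
python3 lev.py
```

```text
d0.pkl far bottom dv med 0.03 std 0.07 17
d0.pkl near rim dv med 2.08 std 2.14 15
   far-near -2.05
d3.pkl far bottom dv med 0.15 std 0.24 17
d3.pkl near rim dv med 2.14 std 1.13 15
   far-near -1.99
d7.pkl far bottom dv med 1.98 std 1.45 17
d7.pkl near rim dv med 2.52 std 0.84 14
   far-near -0.54
d8.pkl far bottom dv med 1.87 std 0.25 17
d8.pkl near rim dv med 2.35 std 0.69 14
   far-near -0.48
```

```bash
sed -i '/^run(/d' lev.py; cat >> lev.py <<'E'
if __name__=="__main__":
    run("d4.pkl",[.3572,-.3325,.1285],0)
    run("d6.pkl",[.3564,-.3317,.1305],0)
E
python3 lev.py; python3 - <<'E'
from h import *
# far corner left/right silhouettes in d8/d6 : near rim to far bottom expected change per deg
for f,p,y in(("d6.pkl",[.3564,-.3317,.1305],0),("d8.pkl",[.5265,.3612,.0582],-4.9)):
    s=pickle.load(open(f,"rb"))["scene"];M=R.from_euler("z",y,degrees=True);L=np.array([[.143,0,-.024],[.033,0,.01]])
    print((proj(s,np.array(p)+M.apply(R.from_euler("y",1,degrees=True).apply(L)))-proj(s,np.array(p)+M.apply(L))).round(2).tolist())
E
```

```text
d4.pkl far bottom dv med 0.9 std 0.08 17
d4.pkl near rim dv med 2.31 std 2.68 16
   far-near -1.41
d6.pkl far bottom dv med 1.42 std 0.08 17
d6.pkl near rim dv med 2.36 std 2.2 16
   far-near -0.93
[[0.2, 0.75], [0.03, 0.22]]
[[-0.23, 0.7], [-0.02, 0.22]]
```

```bash
python3 - <<'E'
from h import *
d=pickle.load(open("d3.pkl","rb"))["wrist"];p=np.array([.489,.1357,.130]);L=np.array([[-.024,0,.01],[-.024,0,-.014],[.033,0.03,.01],[.143,0,.01],[.05,0,-.019]])
q=proj(d,p+L);print(q.round(1).tolist());print("per deg",(proj(d,p+R.from_euler("y",1,degrees=True).apply(L))-q).round(2).tolist())
for f in("d2","d3","d4","d5","d6","d7","d8"):
    g=pickle.load(open(f+".pkl","rb"))["wrist"]["img"].astype(float).max(2)
    o=[]
    for c in range(280,290):
        col=g[205:260,c];i=np.where(col<50)[0][0];o.append(205+i-(50-col[i])/(col[i-1]-col[i]))
    print(f,np.median(o).round(2),np.std(o).round(2),"fingergeom",g[240,225:345:10].astype(int).tolist())
E
```

```text
[[283.9, 228.2], [283.9, 214.9], [338.9, 327.7], [283.7, 475.4], [283.8, 321.6]]
per deg [[-0.0, 0.61], [0.0, -0.2], [-0.21, -0.41], [0.0, -4.15], [0.0, -1.27]]
d2 225.16 0.03 fingergeom [159, 161, 162, 162, 164, 22, 26, 20, 166, 164, 165, 165]
d3 223.2 0.05 fingergeom [150, 153, 153, 157, 149, 26, 22, 22, 149, 243, 242, 242]
d4 223.28 0.07 fingergeom [176, 168, 165, 167, 162, 26, 26, 27, 178, 252, 253, 253]
d5 222.91 0.03 fingergeom [174, 174, 174, 177, 166, 25, 22, 25, 226, 165, 164, 161]
d6 222.96 0.03 fingergeom [175, 164, 167, 163, 155, 20, 22, 22, 177, 252, 253, 253]
d7 222.85 0.13 fingergeom [139, 145, 138, 134, 139, 27, 22, 23, 143, 143, 146, 143]
d8 222.89 0.03 fingergeom [154, 151, 152, 149, 148, 26, 25, 25, 199, 134, 135, 130]
```

```bash
cat > lev2.py <<'E'
from h import *
def edges(f,p,yaw):
    s=pickle.load(open(f,"rb"))["scene"];p=np.array(p);M=R.from_euler("z",yaw,degrees=True)
    g=cv2.GaussianBlur(s["img"].astype(float).max(2),(0,0),.7)
    P=[];Q=[]
    for A,B,ks in(([.143,-.055,-.024],[.143,.055,-.024],np.linspace(.08,.92,22)),([.033,-.055,.01],[.033,.055,.01],np.r_[np.linspace(.06,.2,8),np.linspace(.8,.94,8)])):
        A,B=np.array(A),np.array(B);o=[]
        for k in ks:
            u,v=proj(s,p+M.apply(A+(B-A)*k))[0];c=int(round(u));r0=int(round(v))
            col=g[r0-4:r0+7,c];dv=np.abs(np.diff(col));sg=1 if A[0]>.1 else -1
            dd=np.diff(col)*sg; w=np.clip(dd,0,None);j=w.argmax();a=max(0,j-1);b=j+2
            o.append(r0-4+.5+(w[a:b]*np.arange(a,b)[:len(w[a:b])]).sum()/w[a:b].sum()-v)
        P.append(np.median(o));Q.append(np.percentile(o,[10,90]).round(2))
    print(f,"far bottom",P[0].round(2),Q[0],"near rim",P[1].round(2),Q[1],"diff",(P[0]-P[1]).round(2))
for a in(("d0.pkl",[.489,.1357,.024],0),("d3.pkl",[.489,.1357,.130],0),("d4.pkl",[.3572,-.3325,.1285],0),("d6.pkl",[.3564,-.3317,.1305],0),("d7.pkl",[.5237,.3624,.079],-4.8),("d8.pkl",[.5265,.3612,.0582],-4.9)): edges(*a)
E
python3 lev2.py
```

```text
d0.pkl far bottom 0.89 [0.64 1.1 ] near rim 1.15 [0.99 1.43] diff -0.26
d3.pkl far bottom 1.02 [0.74 1.25] near rim 1.44 [1.12 1.62] diff -0.41
d4.pkl far bottom 1.5 [1.11 3.9 ] near rim 1.7 [1.42 1.85] diff -0.2
d6.pkl far bottom 2.09 [1.71 4.59] near rim 1.61 [1.49 1.74] diff 0.48
d7.pkl far bottom 1.96 [1.61 4.73] near rim 1.41 [1.38 1.49] diff 0.54
d8.pkl far bottom 1.95 [1.66 2.1 ] near rim 1.81 [1.73 1.89] diff 0.14
```

Cleaned edge fits (level baseline −0.3 px on the table and after lifting; +0.1 to +0.5 px now; ~0.5 px per degree) and the wrist image both suggest about 1.2° of nose-down sag since the push. I'll correct that with a small pitch.

>>> play_rows:
  series:
    - [0,0,0,0,-0.007,0,0]
    - [0,0,0,0.001,-0.014,0,0]
    - [0,0,0,0.001,-0.021,0,0]
    - [0,0,0,0.001,-0.021,0,0]
    - [0,0,0,0.001,-0.021,0,0]
    - [0,0,0,0.001,-0.021,0,0]

```text
time_s: 15.4
ee_pos: [0.5266, 0.3613, 0.0586]
orientation: [0.067, 1.549, -0.067]
wrist_force: [-0.6, 0.6, -2.8]
finger_gap: 0.016
```

```bash
python3 go.py 0.5263 0.361 0.058 -4.9 1.2;python3 - <<'E'
from h import *
from cell import capture,readout
d={n:capture(n) for n in("wrist","top","scene")}
pickle.dump(d,open("d9.pkl","wb"))
E
sed -i 's/^for a in(.*"d8.pkl"/for a in(("d8.pkl"/;s/: edges/,("d9.pkl",[.5265,.3612,.0582],-4.9)): edges/;s/)):,/),/' lev2.py; sed -i 's/-4\.9)),("d9/-4.9),("d9/' lev2.py; python3 lev2.py
python3 - <<'E'
from h import *
d=pickle.load(open("d9.pkl","rb"))
# white counters inside dish in top view, scene: tray rim / dish underside gap on columns
t=d["top"]["img"].astype(int);w=((t.min(2)>130)).astype(np.uint8);w[:205]=0;w[265:]=0;w[:,:90]=0;w[:,150:]=0
print("white px top",w.sum(),"blob",cv2.boundingRect(w))
r=d["scene"]["img"][:,:,0]
for c in(420,430,440):print(c,r[226:252,c].tolist())
p=np.array([.5265,.3612,.058]);M=R.from_euler("z",-4.9,degrees=True);s=d["scene"]
print(proj(s,p+M.apply([[.143,0,-.024],[.153,0,-.034]])).round(1).tolist())
E
```

```text
t 15.4 pos [0.5266 0.3613 0.0586] R [[0.021, 0.086, 0.996], [-0.001, 0.996, -0.086], [-1.0, 0.001, 0.021]] F [-0.63  0.63 -2.77] gap 0.016
shift [ 0.0006 -0.0004 -0.0003] turn [-0.0003  0.     -0.0013]
d8.pkl far bottom 1.95 [1.66 2.1 ] near rim 1.81 [1.73 1.89] diff 0.14
d9.pkl far bottom 1.04 [0.9  1.32] near rim 1.12 [1.03 1.2 ] diff -0.08
white px top 365 blob (114, 232, 15, 33)
420 [2, 5, 3, 3, 4, 2, 4, 6, 23, 45, 51, 52, 53, 80, 61, 39, 33, 35, 37, 39, 41, 80, 145, 167, 169, 171]
430 [4, 3, 2, 3, 3, 3, 2, 8, 36, 50, 52, 55, 66, 79, 56, 39, 35, 33, 36, 36, 55, 140, 169, 173, 175, 173]
440 [5, 3, 2, 3, 3, 3, 3, 16, 41, 52, 54, 59, 93, 77, 47, 39, 35, 36, 38, 45, 65, 145, 173, 177, 176, 170]
[[428.5, 232.9], [429.0, 238.7]]
```

```bash
python3 - <<'E'
from h import *
d=pickle.load(open("d9.pkl","rb"));s=d["scene"];t=d["top"];r=s["img"][:,:,0].astype(int)
p=np.array([.5265,.3612,.0585]);M=R.from_euler("z",-4.9,degrees=True);c=p+M.apply([.088,0,0]);c[2]=0
for n,L in(("dish",[[.055,-.055,.05],[.055,.055,.05]]),("tray",[[.065,-.065,.012],[.065,.065,.012]])):
    q=proj(s,c+M.apply(L))+[0,1.5];print(n,"expected",q.round(1).tolist())
    for u,v in q:
        print("   row",int(round(v)),"cols",int(u)-7,r[int(round(v)),int(u)-7:int(u)+9].tolist())
g=t["img"].astype(int).max(2)
for n,L in(("dish",[[.0,-.055,.068],[.055,-.02,.068]]),("tray",[[.0,-.065,.024],[.065,-.02,.024]])):
    q=proj(t,c+M.apply(L));print("top",n,q.round(1).tolist())
u,v=q[0].astype(int);print("row",v,"from",u-14,g[v,u-14:u+12].tolist());u,v=q[1].astype(int);print("col",u,"from",v-6,g[v-6:v+14,u].tolist())
E
```

```text
dish expected [[406.9, 229.8], [452.2, 228.4]]
   row 230 cols 399 [36, 42, 47, 46, 47, 42, 29, 6, 4, 3, 4, 2, 3, 4, 1, 4]
   row 228 cols 445 [3, 5, 2, 3, 3, 2, 2, 20, 84, 148, 176, 180, 179, 180, 180, 179]
tray expected [[401.7, 244.9], [454.5, 243.2]]
   row 245 cols 394 [178, 177, 175, 165, 133, 99, 83, 60, 38, 35, 37, 37, 38, 38, 38, 38]
   row 243 cols 447 [36, 38, 37, 36, 37, 35, 36, 50, 117, 166, 175, 177, 177, 178, 179, 179]
top dish [[142.6, 241.2], [127.2, 217.1]]
top tray [[153.5, 243.4], [134.4, 216.3]]
row 243 from 139 [49, 49, 49, 36, 7, 6, 4, 2, 25, 44, 50, 49, 48, 48, 39, 27, 31, 55, 78, 85, 85, 121, 149, 149, 149, 151]
col 134 from 210 [151, 143, 147, 152, 147, 145, 129, 62, 38, 19, 6, 23, 41, 44, 45, 44, 44, 46, 45, 45]
```

```bash
python3 -c "
from cell import manip,readout
s=readout.state();print(s['time_s'],s['ee_pos'],s['finger_gap'],s['joint_vel'])
print(manip.finish_job())"
```

```text
15.55 [0.52666728 0.3613226  0.05861433] 0.015653528131060673 [ 0.00020259 -0.00033192 -0.00023492 -0.00128538  0.00094096 -0.00116757]
the job is handed in; nothing more can be done
None
```

I gripped the dish by its handle and pushed the paddle back with it, at about 2.7 N, until all three white counters had slid in. I then carried it over the rack and finished holding it still above the dice tray. I handed the job in at 15.6 s of the 59 s allowed; no verdict came back.

**Last checks:**
- **Counters:** all three were visible in the dish in the last picture I viewed. A colour check in the top view afterwards still found a white patch where they lay.
- **Position:** the dish is centred over the tray to about 1–2 mm and square with it to about 1°. The gap between underside and rim is about 1 cm: the predicted and observed gaps in the scene picture were 5.8 and 6 pixels.
- **Grip:** the fingers were holding at 15.7 mm on the 16 mm handle, and the arm was still.

**Where the checks disagreed:**
- **Camera agreement:** the scene camera put the tray about 9 mm further out in x, and the dish about 11 mm, than the top camera did. I therefore centred the dish on the tray by comparing the two within each picture.
- **Sag:** after the push, the scene and wrist pictures suggested the dish's far edge had sagged by about 1.2°. I tilted the tool to correct that; by the scene picture about 0.5° may remain, which is about as fine as I could measure.
- **Other objects:** I did not re-measure the rack, tea cup, bottle opener or dice afterwards. No wrist force suggested a bump.

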